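# Fit the lifting grip to the sample cell and hold its lid open

### The arm

A 6-joint arm with a two-finger parallel gripper is mounted at the origin on a cart in front of the work surface, level with it; the furniture and walls round the work are solid. World frame = base frame: x ahead of the robot, y to its left, z up, the work surface at z = 0. Lengths are in m, angles in rad, forces in N, time in s.
With the tool pointing down it reaches from about 0.25 to 0.775 m from the base axis. Payload 8.9 kg.
Tool frame: the origin (TCP) lies at the very end of the fingers, on their centre line; the grasp point (between the pads) lies 19 mm behind it; z points along the fingers, y is the direction in which the jaws open and shut (so a half turn about z gives the same grasp; the last joint's range is limited). The gripper opens to 85 mm and grips with 20 to 120 N. Pads are 22 mm wide; open, the fingers measure 114 mm over their backs; the gripper's body (76 mm by 85 mm) begins 54 mm behind the grasp point. The pads swing forward as they close: fully open they stand 13 mm farther back than shut.
Start: joints at [1.006, 0.291, -0.153, 1.127, 0, 1.431], TCP at [0.217, 0.478, 0.231] pointing down, gripper open.
Joint ranges: [-2.52, 2.52], [-0.91, 1.74], [-1.3, 1.37], [-1.96, 2.02], [-1.52, 1.47], [-3.14, 3.14]. Speed limits (rad/s): [2.22, 2.22, 2.79, 3.14, 3.14, 3.14].

### API

Orientations are given as [roll, pitch, yaw] about the fixed x, y, z axes, in that order (R = Rz(yaw) Ry(pitch) Rx(roll)).
In Python, from workcell import * gives the robot as it stands. Calls block until the motion is done:
- movep(position, orientation): joint-space move of the TCP to a pose.
- line_to(position, ori=None, speed=0.15): straight line of the TCP; ori=None keeps the orientation; speed is the mean speed in m/s.
- move_joints(angles): joint-space move.
- grip(opening): finger opening in m; the grip force is fixed at half the most; returns when the fingers have stopped.
- dwell(seconds).
- ik(position, orientation): joint angles nearest the present ones, or None.
- get_state(): the state.
- capture(name): name is "side" or "top"; returns a dict with "color" (420x560x3 uint8, red, green, blue), "z_map" (420x560 float32, m along the optical axis (not along the pixel's ray), 0 where there is no reading), "mtx" (3x3 intrinsics, pixels), "k1" (the pictures are not rectified: a ray, as slopes to the right and down, at radius r is drawn at 1 + k1 r^2 times it, then the intrinsics apply), "rvec" (rotation vector, rad) and "tvec" (3), from world to camera coordinates, as OpenCV has them. Camera axes: x right, y down, z forward; pixel columns grow to the right and rows downward; lengths in m; the calibration is good to about 2 mm. A picture is of the moment at which its call begins.
A pose or a line that the arm cannot do raises PlanningError and nothing moves.
- finish_job(): hands the job in, once; it reports no verdict.
Trained networks look in a picture, given as the dict that the camera call returned (one of the last four; its "shot" number tells which), for a name from the list of things; names that differ only in an ending like _2 or _b are one class to them, and where a whole thing is asked for, a point or a joint stands for the part that bears it (a point fixed in the world has none). Each returns a list of dicts, best first, with "score" (0 to 1); they miss things now and then, are a little off and sometimes report something else, mostly with a low value. They report only what shows in the picture. A call takes as long as a camera call. They do not tell look-alikes from the thing itself.
- recognise(picture, thing): "at" ([x, y, z] in m, in world coordinates, good to about 4 mm: the middle of the surface that is visible of it).
- outline_of(picture, thing): "mask" (420x560 bool, what is visible of it).
The state is a dict: "time_s": time; "qpos": joint angles; "qd": joint speeds; "tau": joint torques, N m; "eef_pos": TCP position; "eef_rot": TCP orientation; "force": force on the tool from outside, world axes, zero at the start; "torque": the same for the moment, N m; "grip_width": finger opening in m.
Only numpy, scipy, OpenCV 4.12 (cv2) and the standard library are available. Lean on these libraries where they do the work, as an engineer would, in place of code of your own. Each camera call takes 0.05 s, during which the arm holds its last target. There are 200 camera calls.

### The job

The small test chamber in front of the tower computer (not its twin at the far left end of the worktop) has lost its lid's lifting grip: pick up the eight-sided metal sleeve from the worktop and push it fully home, up to the collar, on the bare spigot at the front of the closed lid. Then lift the lid by that sleeve until it stands 50 degrees open and finish holding it still there, gripping the sleeve alone and with the sleeve still fully home; the lid falls shut if let go. Leave the multimeter, the hex key set and the small knobbed weight where they are.

Things in the scene. Friction and masses are not known exactly. Their poses are not given: they have to be found in the camera images.
- sleeve: Bare aluminium eight-sided tube, open at both ends, 64 mm long, 24 mm over its flats, bore 16.5 mm over its flats, about 90 g. Lies loose on the worktop on one of its flats, so it does not roll. Origin: its middle, on its axis (12 mm above the worktop at the start). Its own y axis is the tube's axis; either end may go first.
- chamber: Test chamber in front of the computers (a similar one stands out of reach at the far left): grey-green metal box with a flat light lid, about 150 (x) x 150 (y) x 63 mm to the lid's top, fixed to the worktop, its front wall 74 mm along -x from the origin. A drum and plugs on the lid reach 116 mm above the worktop. Origin: centre of the underside; own z up, own x to the rear (hinge side), own y to the chamber's left, along the hinge. The yaw varies.
- spigot_root (a point): Root of the spigot, on its axis at the face of the 26 mm wide collar that the sleeve is pushed up to. The round steel spigot is 14 mm thick (1.2 mm clearance all round in the sleeve) and sticks out level along the chamber's -y, carried by a steel bracket on the lid 45 mm in front of the chamber's front wall, axis 61.5 mm above the worktop with the lid closed. It is part of the lid and swings with it.
- spigot_tip (a point): Free end of the spigot, on its axis, 52 mm from the root; the last 10 mm taper to 7 mm thick.
- spigot_seat (a point): Where the middle of the sleeve is when it is fully home: on the spigot's axis, 32 mm from the collar face towards the tip.
- hinge (a point): Point on the lid's level hinge axis (along the chamber's y) at the rear, 61.5 mm above the worktop, straight behind spigot_seat and 195 mm from it. Does not move as the lid opens.
- chamber_lid (a joint): Opening angle of the lid in rad: 0 closed (as at the start), grows as the front is lifted, 1.66 at its stop. It has a little friction and no stay, and falls shut from 50 degrees (0.873 rad) if let go. The sleeve turns freely on the spigot, so the gripper need not turn as the lid opens.
- multimeter: Hand-held multimeter, 155 x 76 x 47 mm, lying to the left of the chamber; leave it alone. Origin: centre of the underside.
- hex_keys: Folding hex key set, 20 x 85 x 18 mm; leave it alone. Origin: centre of the underside.
- weight_knob: Small pale weight with a knob, 25 mm wide, 34 mm high; leave it alone. Origin: centre of the underside.
Not all that is in view belongs to the job. What is meant by the sleeve is not yellow, and is the smaller of those in its own colour.

How it is judged:
On the way:
1. the sleeve is fully home on the spigot while the lid is closed (distance between sleeve and spigot_seat below 0.004 m and angle between the y axis of sleeve and the y axis of chamber, either way round below 0.12 rad and value of joint chamber_lid below 0.1 rad), for 0.2 s.
At the end, for the whole second after the job is handed in: The lid stands still at 50 degrees open, within 5 degrees, carried through the sleeve, which the fingers grip; the sleeve's middle is within 6 mm of its fully home place on the spigot, and the robot touches no part of the chamber or its lid itself (value of joint chamber_lid between 0.785 and 0.96 rad and velocity of joint chamber_lid between -0.05 and 0.05 rad/s and distance between sleeve and spigot_seat below 0.006 m and angle between the y axis of sleeve and the y axis of chamber, either way round below 0.12 rad and contact force between the fingers and sleeve above 1 N and contact force between sleeve and chamber above 0.2 N and contact force between each of the arm, the fingers and chamber below 0.3 N); the arm keeps its last pose, push and grip.
It fails at once if the multimeter is moved more than 15 mm (distance of multimeter from where it was at the start of the episode above 0.015 m).
It fails at once if the hex key set is moved more than 15 mm (distance of hex_keys from where it was at the start of the episode above 0.015 m).
It fails at once if the knobbed weight is moved more than 15 mm (distance of weight_knob from where it was at the start of the episode above 0.015 m).
It also fails if it takes over 54 s, if anything falls off the work surface, if the arm or the gripper's body presses on something with over 40 N, if the wrist force passes 120 N, or if a joint passes its speed limit or range.

## Working session

There is one attempt and no reset: what is moved stays moved. The work goes in short steps, each a Python script; the robot and the scene stay as the last script left them, time stands still between calls to the robot, and variables do not carry over. Pictures are saved under pics/ and viewed, about 8 in all and at most 12, crops included, and the job is handed in when it is done.

```bash
ls; mkdir -p pics; cat > h.py <<'E'
from workcell import *
import numpy as np, cv2
def save(c,n,crop=None,s=1):
    im=c["color"][...,::-1]
    if crop: x0,y0,x1,y1=crop; im=im[y0:y1,x0:x1]
    if s!=1: im=cv2.resize(im,None,fx=s,fy=s,interpolation=cv2.INTER_CUBIC)
    cv2.imwrite("pics/"+n,im)
def cam(c):
    R=cv2.Rodrigues(np.array(c["rvec"],float))[0]; return R,np.array(c["tvec"],float).ravel()
def dist(c): return np.array([c["k1"],0,0,0],float)
def proj(c,P):
    return cv2.projectPoints(np.array(P,float).reshape(-1,3),np.array(c["rvec"],float),np.array(c["tvec"],float),np.array(c["mtx"],float),dist(c))[0].reshape(-1,2)
def pts(c,uv):
    uv=np.array(uv).reshape(-1,2); z=c["z_map"][uv[:,1].astype(int),uv[:,0].astype(int)]
    n=cv2.undistortPoints(uv.reshape(-1,1,2).astype(float),np.array(c["mtx"],float),dist(c)).reshape(-1,2)
    X=np.c_[n,np.ones(len(n))]*z[:,None]; R,t=cam(c); P=(X-t)@R
    return P[z>0]
def ray(c,uv,zw):
    n=cv2.undistortPoints(np.array(uv,float).reshape(-1,1,2),np.array(c["mtx"],float),dist(c)).reshape(-1,2)
    R,t=cam(c); d=np.c_[n,np.ones(len(n))]@R; o=-R.T@t
    return o+d*((zw-o[2])/d[:,2])[:,None]
def maskpts(c,m):
    v,u=np.nonzero(m); return pts(c,np.c_[u,v])
E
python3 - <<'E'
from h import *
st=get_state(); print({k:np.round(v,3) for k,v in st.items()})
for n in("side","top"):
    c=capture(n); save(c,n+"0.png"); R,t=cam(c); print(n,-R.T@t, R[2])
    for th in("sleeve","chamber","spigot_root","spigot_tip","spigot_seat","hinge","multimeter","hex_keys","weight_knob"):
        try:
            for d in recognise(c,th)[:4]: print(th,round(d["score"],2),np.round(d["at"],3),proj(c,d["at"]).round(0)[0])
        except Exception as e: print(th,e)
E
```

```text
pics
{'time_s': np.float64(0.0), 'qpos': array([ 1.006,  0.291, -0.154,  1.127, -0.   ,  1.432]), 'qd': array([-0.001, -0.001, -0.   , -0.003,  0.001,  0.001]), 'tau': array([-2.0000e-03, -5.3714e+01,  3.3137e+01,  1.6000e-02, -0.0000e+00,
        0.0000e+00]), 'eef_pos': array([0.217, 0.478, 0.231]), 'eef_rot': array([-3.14 , -0.   ,  2.716]), 'force': array([ 0.26 , -0.762, -0.41 ]), 'torque': array([ 0.001,  0.031, -0.003]), 'grip_width': np.float64(0.086)}
side [ 0.00116779 -0.96273517  0.5878989 ] [ 0.44107454  0.78849176 -0.42864203]
sleeve 0.69 [ 0.596 -0.058  0.023] [315. 229.]
sleeve 0.67 [ 0.48  -0.203  0.016] [306. 271.]
sleeve 0.56 [ 0.392 -0.142  0.019] [257. 268.]
chamber 0.82 [0.551 0.09  0.066] [270. 196.]
chamber 0.42 [ 0.48  -0.205  0.018] [307. 271.]
spigot_root 0.89 [0.548 0.114 0.059] [265. 195.]
spigot_root 0.61 [ 0.608 -0.171  0.014] [346. 250.]
spigot_tip 0.63 [0.543 0.113 0.064] [264. 194.]
spigot_seat 0.63 [0.55  0.112 0.063] [266. 194.]
hinge 0.9 [0.55  0.092 0.062] [270. 197.]
multimeter 0.58 [0.465 0.364 0.03 ] [203. 181.]
hex_keys 0.9 [ 0.608 -0.17   0.013] [346. 250.]
hex_keys 0.31 [0.544 0.115 0.06 ] [264. 195.]
weight_knob 0.63 [ 0.586 -0.322  0.017] [381. 283.]
top [0.40042217 0.04520711 1.08408768] [ 0.12468024 -0.02170684 -0.9919595 ]
sleeve 0.78 [ 0.393 -0.132  0.022] [335. 265.]
sleeve 0.73 [ 0.484 -0.188  0.026] [355. 233.]
chamber 0.68 [0.571 0.135 0.062] [240. 198.]
spigot_root 0.88 [0.567 0.138 0.062] [239. 199.]
spigot_tip 0.57 [0.565 0.138 0.063] [238. 200.]
spigot_seat 0.65 [0.566 0.136 0.066] [239. 199.]
hinge 0.79 [0.565 0.134 0.064] [240. 200.]
multimeter 0.94 [0.476 0.383 0.036] [150. 231.]
hex_keys 0.6 [ 0.611 -0.163  0.016] [345. 189.]
weight_knob 0.46 [ 0.587 -0.307  0.018] [394. 198.]
```

View pics/side0.png

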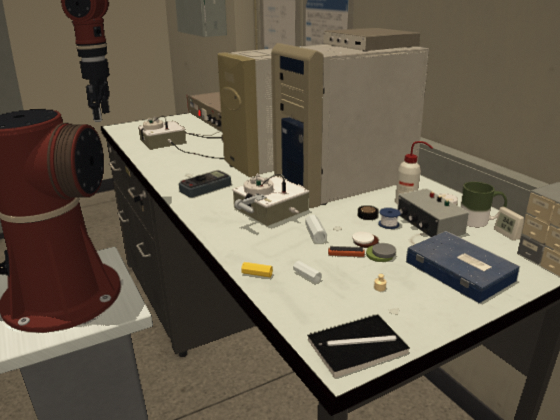

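View pics/top0.png

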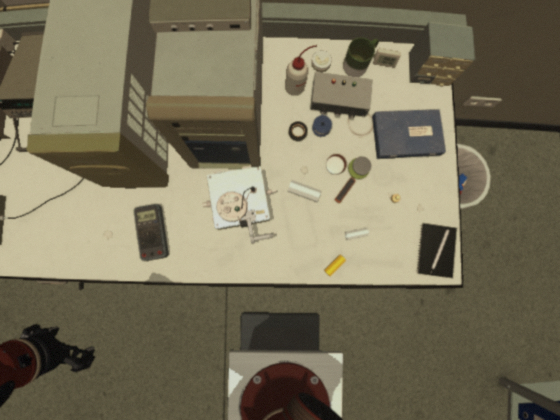

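Candidates for the sleeve in the top picture are the yellow tube at (335,265), the larger grey tube at (304,190) and the smaller grey tube at (357,234). By the description it's the smaller grey one. I'll check it in one close crop and measure at the same time.

```bash
python3 - <<'E'
from h import *
c=capture("top"); save(c,"crop1.png",(195,155,385,285),4)
s=capture("side"); save(s,"crop2.png",(220,160,350,290),4.5)
def ax(P,n):
    q=P[:,:2]; m,sz,a=cv2.minAreaRect(q.astype(np.float32)); print(n,len(P),np.round(m,4),np.round(sz,4),round(a,1),"z",np.percentile(P[:,2],[5,50,95]).round(4))
for C,n in((c,"top"),(s,"side")):
    for d in outline_of(C,"sleeve"):
        P=maskpts(C,d["mask"]); 
        v,u=np.nonzero(d["mask"]); print(n,d["score"],u.mean(),v.mean())
        P=P[(P[:,2]>0.006)]; ax(P,n) if len(P)>5 else 0
        q=P[:,:2]-np.median(P[:,:2],0); w,V=np.linalg.eigh(q.T@q); print("  pca axis deg",np.degrees(np.arctan2(*V[::-1,1])).round(1),np.median(P,0).round(4))
    for d in outline_of(C,"chamber")[:1]:
        P=maskpts(C,d["mask"]); top=P[(P[:,2]>0.055)&(P[:,2]<0.07)]; ax(top,"lid"); ax(P[P[:,2]>.03],"all")
    for th in("multimeter","hex_keys","weight_knob"):
        for d in outline_of(C,th)[:1]: ax(maskpts(C,d["mask"]),th)
print(c["z_map"][215:245:3,225:285:4].round(3))
E
```

```text
top 0.9 303.878640776699 190.26941747572815
top 395 [ 0.6038 -0.044 ] [0.09  0.034] 70.7 z [0.0204 0.0325 0.0373]
  pca axis deg 70.9 [ 0.6016 -0.0429  0.0325]
top 0.76 335.5767195767196 264.27513227513225
top 181 [ 0.3933 -0.1338] [0.0241 0.0623] 45.8 z [0.018  0.0234 0.0277]
  pca axis deg 134.3 [ 0.3959 -0.1351  0.0234]
top 0.64 345.15425531914894 189.66489361702128
top 186 [ 0.6099 -0.164 ] [0.0203 0.0829] 52.7 z [0.011  0.0164 0.0205]
  pca axis deg 142.3 [ 0.609  -0.1633  0.0164]
top 0.47 356.4579439252336 232.90654205607476
top 190 [ 0.4836 -0.195 ] [0.0242 0.063 ] 12.6 z [0.0168 0.0231 0.027 ]
  pca axis deg 102.6 [ 0.4835 -0.1946  0.0231]
lid 2315 [0.5506 0.1365] [0.206  0.1536] 11.1 z [0.0606 0.0639 0.0681]
all 3297 [0.5619 0.1419] [0.1975 0.2125] 87.4 z [0.0598 0.0648 0.0906]
multimeter 1517 [0.4743 0.3882] [0.1535 0.0772] 12.0 z [0.0175 0.0348 0.0425]
hex_keys 197 [ 0.6089 -0.1636] [0.023 0.081] 54.1 z [0.0018 0.0163 0.0205]
weight_knob 76 [ 0.5902 -0.313 ] [0.0247 0.0305] 59.4 z [0.0029 0.0192 0.0341]
side 0.82 315.7200956937799 228.66746411483254
side 347 [ 0.6041 -0.04
[... 1217 characters left out ...]
4 1.083 1.093
  1.087 1.091 1.089]
 [1.024 1.021 1.019 1.022 1.019 1.02  1.02  1.086 1.091 1.086 1.086 1.088
  1.09  1.089 1.089]
 [1.054 1.071 1.086 1.083 1.088 1.081 1.016 1.089 1.086 1.088 1.087 1.089
  1.092 1.086 1.092]
 [1.082 1.08  1.087 1.086 1.085 1.083 1.017 1.084 1.085 1.087 1.084 1.087
  1.087 1.085 1.083]
 [1.081 1.082 1.084 1.08  1.084 1.085 1.016 1.082 1.084 1.084 1.087 1.018
  1.081 1.085 1.086]
 [1.08  1.081 1.08  1.081 1.08  1.082 1.081 1.009 1.011 1.012 1.011 1.014
  1.084 1.083 1.083]
 [1.081 1.076 1.082 1.078 1.076 1.083 1.08  1.006 1.013 1.018 1.084 1.084
  1.082 1.085 1.083]
 [1.081 1.079 1.08  1.077 1.081 1.08  1.078 1.012 1.081 1.081 1.083 1.082
  1.082 1.081 1.082]]
```

View pics/crop1.png

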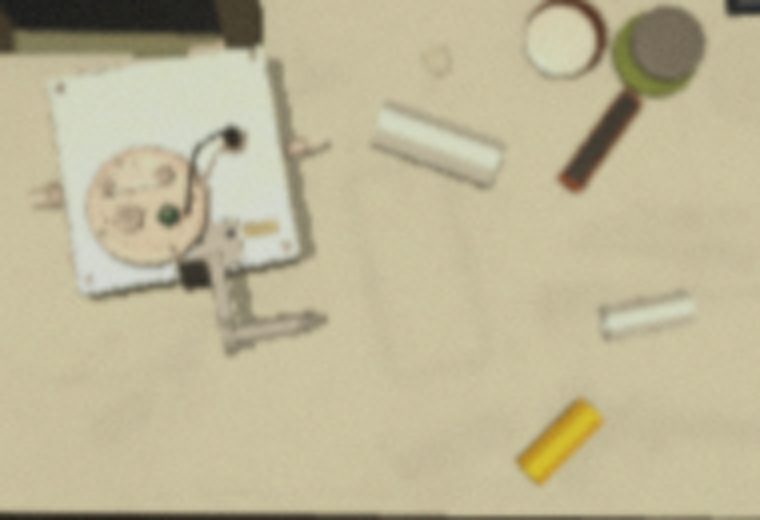

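View pics/crop2.png

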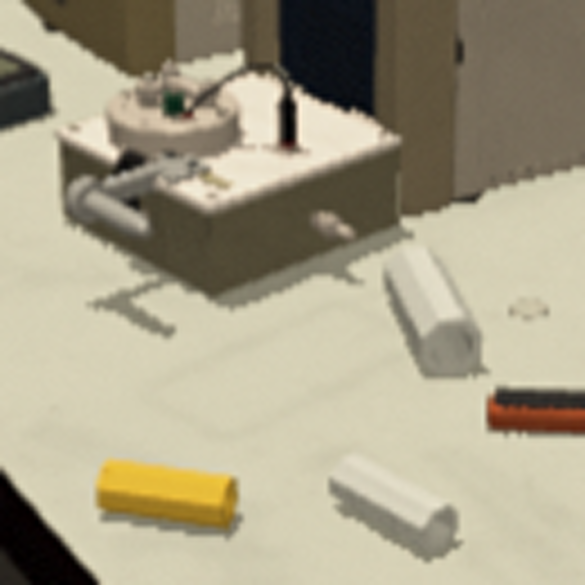

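The small grey tube, top pixel (357,234), is bright and eight-sided and clearly smaller than the one at (304,190). The yellow tube is excluded by its colour. In the top image the spigot runs from its collar at about (253,240) to its tip at about (275.5,235).

Next I'll compute the spigot pose, then pick up the sleeve.

```bash
python3 - <<'E'
from h import *
c=capture("top"); s=capture("side")
print("top root,tip",ray(c,[[254.5,239.6],[275.5,235]],.0615).round(4).tolist())
print("side root,tip",ray(s,[[238.9,204.4],[252.9,211.1]],.0615).round(4).tolist())
# lid from white colour + height
m=outline_of(c,"chamber")[0]["mask"]
g=c["color"].astype(int); w=(m&(g.min(2)>170)).astype(np.uint8)
w=cv2.morphologyEx(w,cv2.MORPH_CLOSE,np.ones((9,9))); 
n,l,st,_=cv2.connectedComponentsWithStats(w); k=1+st[1:,4].argmax(); w=cv2.morphologyEx((l==k).astype(np.uint8),cv2.MORPH_OPEN,np.ones((15,15)))
v,u=np.nonzero(w); P=ray(c,np.c_[u,v],.063); print(cv2.minAreaRect(P[:,:2].astype(np.float32)),g[m].mean(0),w.sum())
for y in(102.6,-77.4):
    for p in([.483,-.196,.004],[.43,.06,.06],[.5,.06,.2]): 
        q=ik(p,[np.pi,0,np.radians(y)]); print(y,None if q is None else np.round(q,2))
E
```

```text
top root,tip [[0.458, 0.0915, 0.0615], [0.4714, 0.0353, 0.0615]]
side root,tip [[0.4608, 0.0929, 0.0615], [0.4739, 0.0386, 0.0615]]
((0.5939654111862183, 0.1430150419473648), (0.11394573003053665, 0.15376801788806915), 1.2242859601974487) [193.16327716 190.46746078 168.77513074] 1645
102.6 [-0.53  0.53 -0.47  0.57  0.    0.83]
102.6 [-0.03  0.31 -0.64  0.62  0.    1.32]
102.6 [-0.03  0.27 -0.27  1.03  0.    1.33]
-77.4 [-0.53  0.53 -0.47  0.57  0.   -2.32]
-77.4 [-0.03  0.31 -0.64  0.62  0.   -1.82]
-77.4 [-0.03  0.27 -0.27  1.03  0.   -1.82]
```

```bash
python3 - <<'E'
from h import *
y=np.radians(102.6); o=[np.pi,0,y]; p=[.483,-.196]
movep(p+[.15],o); grip(.06); line_to(p+[.05],speed=.2); line_to(p+[.004],speed=.06)
st=get_state(); print(st["eef_pos"],st["force"])
grip(0.0); st=get_state(); print("w",st["grip_width"],st["force"],st["time_s"],st["eef_pos"])
line_to(p+[.12],speed=.15); st=get_state(); print("w",st["grip_width"],st["force"],st["time_s"])
s=capture("side"); save(s,"held.png",(250,180,400,300),5); save(capture("top"),"heldt.png",(290,180,410,280),5)
E
```

```text
[ 0.48318093 -0.19610377  0.00417102] [ 0.76504266 -0.73257111  0.09748732]
w 0.022442671824861458 [-0.22399174  1.39937649  5.57401832] 6.6917 [ 0.48330538 -0.19612919  0.00454432]
w 0.022517362646537392 [ 0.00645025  0.39156191 -0.98650364] 7.6167
```

View pics/held.png

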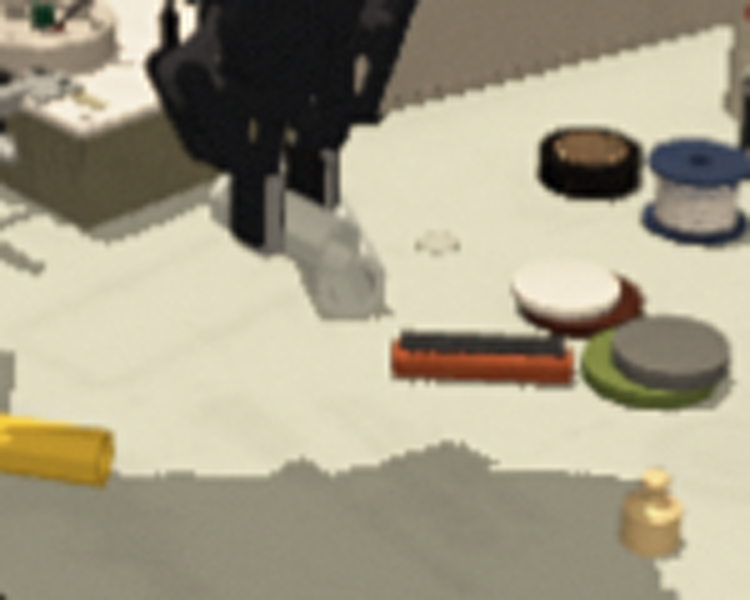

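The sleeve is held at its middle and sits level. Next I'll stage it in front of the spigot tip.

```bash
python3 - <<'E'
from h import *
o=[np.pi,0,np.radians(103.3)]
movep([.483,-.007,.13],o); line_to([.483,-.007,.054],speed=.12)
st=get_state(); print(st["eef_pos"],st["eef_rot"],st["force"],st["time_s"],st["grip_width"])
s=capture("side"); c=capture("top"); np.savez("stage.npz",s=s,c=c)
a=s["color"][175:255,215:305,::-1]; b=c["color"][205:285,215:305,::-1]
cv2.imwrite("pics/stage.png",np.hstack([cv2.resize(i,(400,356),interpolation=cv2.INTER_CUBIC) for i in(a,b)]))
for C,n in((s,"s"),(c,"c")):
    for d in outline_of(C,"sleeve"):
        P=maskpts(C,d["mask"]); v,u=np.nonzero(d["mask"]); print(n,round(d["score"],2),u.mean().round(1),v.mean().round(1),len(u),np.median(P,0).round(4))
E
```

```text
[ 0.48342696 -0.0074747   0.05437405] [3.14113237e+00 2.33819010e-04 1.80222679e+00] [ 0.10542364 -0.08842765 -2.15170285] 9.2833 0.02214646649215967
s 0.76 316.0 228.8 382 [ 0.5976 -0.0641  0.0266]
s 0.57 256.2 269.0 355 [ 0.3909 -0.1411  0.0176]
s 0.5 269.6 219.1 151 [ 0.4849 -0.0315  0.0649]
s 0.34 345.4 251.2 317 [ 0.6072 -0.1687  0.012 ]
```

View pics/stage.png

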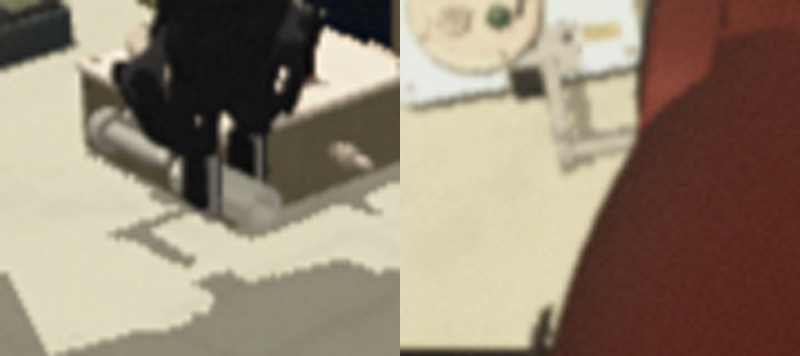

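```bash
python3 - <<'E'
from h import *
s=np.load("stage.npz",allow_pickle=True)["s"].item()
R,t=cam(s); cen=-R.T@t
th=np.radians(13.4); ax=np.array([np.sin(th),-np.cos(th),0]); chx=np.array([np.cos(th),np.sin(th),0])
tcp=np.array([.48343,-.00747,.0615+.0003]) # sleeve axis centre
d=tcp-cen; n=np.cross(d,ax); n/=np.linalg.norm(n); n*=np.sign(n[2]); print("n",n, "per mm chx",n@chx)
T=np.arange(-110,45,.25); N=np.arange(-25,25,.25)
P=tcp+T[None,:,None]*.001*ax+N[::-1][:,None,None]*.001*n
uv=proj(s,P).reshape(len(N),len(T),2).astype(np.float32)
im=cv2.remap(s["color"][...,::-1].copy(),uv[...,0],uv[...,1],cv2.INTER_CUBIC)
g=cv2.cvtColor(im,cv2.COLOR_BGR2GRAY)
for a,b,nm in((-85,-75,"collar?"),(-72,-62,"spig"),(-60,-50,"spig2"),(16,22,"sleeve"),(24,30,"sleeve end")):
    k=(T>=a)&(T<b); print(nm,g[:,k].mean(1)[::4].astype(int).tolist())
im=cv2.copyMakeBorder(im,0,0,0,0,cv2.BORDER_CONSTANT)
for i in range(0,len(T),40): cv2.line(im,(i,0),(i,3),(0,0,255),1)
im[100,::8]=(0,0,255)
cv2.imwrite("pics/strip.png",im)
E
```

```text
n [0.58953939 0.14044809 0.7954355 ] per mm chx 0.6060382523650678
collar? [18, 17, 17, 18, 17, 16, 15, 15, 17, 20, 26, 33, 44, 55, 71, 93, 120, 146, 169, 182, 187, 186, 180, 171, 161, 150, 136, 122, 108, 94, 85, 78, 74, 71, 70, 68, 69, 75, 88, 109, 137, 167, 193, 209, 217, 218, 217, 216, 215, 214]
spig [19, 18, 18, 18, 19, 20, 19, 19, 18, 18, 18, 18, 17, 16, 15, 19, 34, 60, 96, 133, 162, 177, 180, 176, 167, 154, 140, 125, 111, 99, 88, 81, 76, 73, 71, 71, 72, 77, 92, 118, 143, 166, 184, 199, 209, 213, 214, 215, 215, 214]
spig2 [18, 18, 19, 20, 20, 19, 19, 19, 20, 20, 20, 19, 18, 16, 15, 15, 24, 46, 82, 123, 158, 180, 188, 185, 173, 155, 136, 117, 102, 88, 79, 74, 71, 71, 70, 70, 71, 77, 86, 102, 121, 145, 171, 191, 202, 207, 212, 215, 215, 215]
sleeve [59, 57, 55, 56, 59, 64, 69, 73, 75, 76, 79, 88, 103, 121, 135, 144, 149, 149, 149, 150, 151, 153, 154, 154, 155, 155, 153, 150, 145, 139, 134, 130, 128, 128, 128, 125, 120, 112, 103, 99, 102, 113, 133, 159, 184, 202, 210, 213, 214, 214]
sleeve end [76, 75, 74, 73, 72, 70, 69, 69, 68, 66, 68, 75, 89, 108, 125, 136, 141, 141, 139, 137, 135, 134, 136, 140, 145, 148, 149, 148, 147, 145, 142, 141, 138, 136, 134, 130, 127, 125, 125, 127, 129, 137, 154, 175, 194, 206, 213, 216, 216, 215]
```

View pics/strip.png

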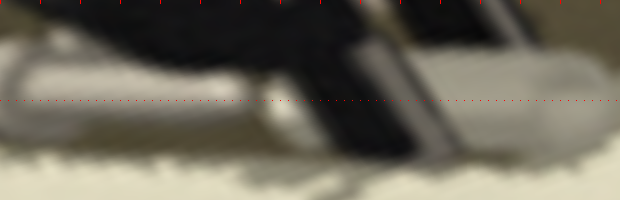

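Side strip: the spigot's upper edge is at +6.8 mm and the sleeve's at +12.5 mm from the nominal axis, so the two are collinear within about 0.3 mm. The tip lies about 47 mm from the sleeve's middle. I'll insert in steps and watch the force.

```bash
cat >> h.py <<'E'
th=np.radians(13.4); AX=np.array([np.sin(th),-np.cos(th),0]); CX=np.array([np.cos(th),np.sin(th),0])
def rep(p0):
    st=get_state(); f=np.array(st["force"]); p=np.array(st["eef_pos"])-p0
    r=np.array([-p@AX*1e3,p@CX*1e3,p[2]*1e3,-f@AX,f@CX,f[2],st["grip_width"]*1e3,st["time_s"]]); print(r.round(1).tolist()); return r
E
python3 - <<'E'
from h import *
p0=np.array([.48343,-.00747,.0540]); print("in mm, x', z mm | F in, x', z | w t")
b=rep(p0); off=-.0002*CX
for a in list(range(8,60,6)):
    line_to((p0+off-AX*a*.001).tolist(),speed=.05); r=rep(p0)
    if np.abs(r[3:6]-b[3:6]).max()>12: break
E
```

```text
in mm, x', z mm | F in, x', z | w t
[0.3, 0.2, 0.7, 0.2, 0.0, -0.8, 22.0, 9.5]
[8.4, -0.2, 0.1, 0.2, 0.5, -1.2, 22.5, 9.8]
[14.4, -0.3, -0.0, 0.5, -0.7, -1.0, 22.4, 10.0]
[20.3, -0.3, -0.0, 0.6, 0.1, -0.8, 22.3, 10.3]
[26.3, -0.2, 0.0, 0.4, -0.1, -1.5, 22.2, 10.6]
[32.5, 0.7, 0.3, 1.9, 4.8, -0.4, 22.5, 10.8]
[38.2, 0.9, 0.3, 1.7, 6.0, -2.0, 22.1, 11.1]
[44.1, 1.1, 0.4, 0.9, 6.5, -1.5, 22.4, 11.4]
[50.0, 1.3, 0.4, 0.5, 6.9, -2.4, 22.3, 11.6]
[55.8, 1.5, 0.5, 0.3, 6.5, -1.8, 22.6, 11.9]
```

It's on the spigot. The sideways drift says the chamber's yaw is nearer 11.5°, so I'll comply with that and continue to the collar.

```bash
python3 - <<'E'
from h import *
p0=np.array([.48343,-.00747,.0540]); o=[np.pi,0,np.radians(101.7)]
a=55.8; x=1.9; 
for k in range(4):
    line_to((p0+x*.001*CX+.0003*np.array([0,0,1])-AX*a*.001).tolist(),o,speed=.03); dwell(.1); r=rep(p0)
    if abs(r[4])>2.5: x+=np.clip(r[4]*.12,-.8,.8)
a=56
while a<76:
    a+=2; x+=2*.03
    line_to((p0+x*.001*CX+.0003*np.array([0,0,1])-AX*a*.001).tolist(),o,speed=.03); r=rep(p0)
    if abs(r[4])>3: x+=np.clip(r[4]*.1,-.5,.5)
    if r[3]<-10 : break
print(x,a,get_state()["torque"])
E
```

```text
[56.0, 1.2, 0.1, -0.5, -0.6, -0.5, 22.1, 12.3]
[55.8, 1.8, 0.2, -0.8, -0.4, -0.4, 22.4, 12.6]
[55.8, 1.9, 0.3, -0.0, 0.5, -1.1, 22.5, 13.0]
[55.8, 1.9, 0.3, -0.6, -0.2, -1.7, 22.5, 13.3]
[58.1, 2.0, 0.3, 0.1, 0.3, -1.0, 22.2, 13.6]
[60.1, 2.0, 0.3, 0.0, 0.1, -1.4, 22.5, 13.8]
[62.1, 2.0, 0.3, 0.1, -0.4, -1.0, 22.2, 14.1]
[64.1, 2.1, 0.3, -0.7, 0.2, -0.9, 22.7, 14.3]
[66.1, 2.2, 0.3, -0.6, 0.2, -0.8, 22.1, 14.6]
[68.1, 2.2, 0.3, -0.4, -0.8, -0.0, 22.7, 14.8]
[70.1, 2.3, 0.3, -0.3, 0.0, -1.1, 22.3, 15.1]
[70.9, 2.4, 0.4, -5.5, -0.5, -2.0, 22.8, 15.3]
[71.1, 2.4, 0.5, -15.5, -3.1, -1.2, 22.3, 15.6]
2.1309817298775875 74 [-3.21288339 -0.21069542 -0.01873402]
```

```bash
python3 - <<'E'
from h import *
p0=np.array([.48343,-.00747,.0540])
dwell(.4); rep(p0); print(get_state()["eef_pos"])
s=capture("side"); save(s,"home.png",(215,165,305,255),6)
E
```

```text
[71.1, 2.3, 0.4, -14.4, -1.3, -0.9, 22.7, 16.0]
[0.46922296 0.06223276 0.05444706]
```

View pics/home.png

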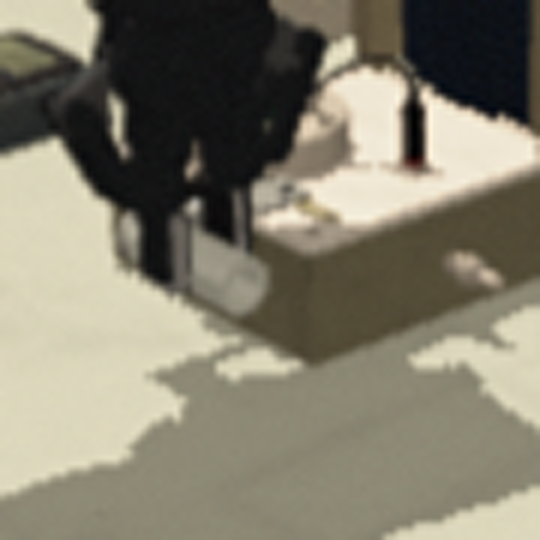

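The sleeve's end is up against the collar, with a firm stop at 15 N. Now I'll lift along the hinge arc, keeping a light push on the collar.

```bash
python3 - <<'E'
from h import *
ty=np.radians(11.6); A=np.array([np.sin(ty),-np.cos(ty),0]); C=np.array([np.cos(ty),np.sin(ty),0]); Z=np.array([0,0,1.])
base=np.array([.46922,.06223,.05445]); a=.0012
print("deg | in,x',z err mm | Fin Fx Fz | w t est angle")
for d in [0]+list(range(4,51,4))+[51]:
    f=np.radians(d)
    ideal=base+.195*((1-np.cos(f))*C+np.sin(f)*Z)
    line_to((ideal-A*a+Z*.0006).tolist(),speed=.05)
    st=get_state(); F=np.array(st["force"]); e=np.array(st["eef_pos"])-ideal; q=np.array(st["eef_pos"])-base
    Fin=-F@A
    print(d,(np.array([-e@A,e@C,e[2]])*1e3).round(1),np.array([Fin,F@C,F[2]]).round(1),round(st["grip_width"]*1e3,1),st["time_s"].round(1),np.degrees(np.arctan2(q[2],.195-q@C)).round(1))
    a+=np.clip((Fin+6)*.00012,-.0008,.0008)
    if np.linalg.norm(F)>60: break
E
```

```text
deg | in,x',z err mm | Fin Fx Fz | w t est angleTraceback (most recent call last):
  File "<stdin>", line 11, in <module>
AttributeError: 'float' object has no attribute 'round'
```

```bash
cat > lift.py <<'E'
from h import *
ty=np.radians(11.6); A=np.array([np.sin(ty),-np.cos(ty),0]); C=np.array([np.cos(ty),np.sin(ty),0]); Z=np.array([0,0,1.])
base=np.array([.46922,.06223,.05445])
def go(d,a,speed=.05):
    f=np.radians(d); ideal=base+.195*((1-np.cos(f))*C+np.sin(f)*Z)
    line_to((ideal-A*a+Z*.0006).tolist(),speed=speed)
    st=get_state(); F=np.array(st["force"]); e=np.array(st["eef_pos"])-ideal; q=np.array(st["eef_pos"])-base
    print(d,(np.array([-e@A,e@C,e[2]])*1e3).round(1),np.array([-F@A,F@C,F[2]]).round(1),round(st["grip_width"]*1e3,1),round(float(st["time_s"]),1),round(float(np.degrees(np.arctan2(q[2],.195-q@C))),1))
    return -F@A,np.linalg.norm(F)
E
python3 - <<'E'
from lift import *
a=.0012
for d in [0]+list(range(4,51,4))+[51]:
    Fin,n=go(d,a)
    a+=np.clip((Fin+6)*.00012,-.0008,.0008)
    if n>60: break
print(a)
s=capture("side"); save(s,"lift.png",(200,110,320,230),5)
E
```

```text
0 [-0.1  0.   0.7] [-8.4 -1.3 -0.8] 22.7 16.5 0.2
4 [-0.1  0.1  0.8] [-6.6 -0.7 -2.8] 22.1 16.9 4.2
8 [-0.2  0.1  0.7] [-7.1  0.4 -3.7] 22.8 17.4 8.2
12 [-0.2  0.1  0.7] [-6.   0.2 -3.3] 22.3 17.8 12.2
16 [-0.2  0.1  0.7] [-5.9 -0.7 -2.7] 22.2 18.2 16.2
20 [-0.2  0.1  0.7] [-6.2 -0.4 -3.3] 22.5 18.6 20.2
24 [-0.3  0.1  0.7] [-7.1  0.6 -2.5] 22.0 19.1 24.2
28 [-0.3  0.1  0.7] [-6.9  0.9 -2.3] 22.4 19.5 28.2
32 [-0.4  0.   0.6] [-6.8 -1.  -2.4] 21.9 19.9 32.2
36 [-0.5  0.   0.6] [-5.3  1.2 -2.4] 22.3 20.3 36.1
40 [-0.5 -0.   0.6] [-6.1 -0.3 -3. ] 22.5 20.8 40.1
44 [-0.6 -0.   0.5] [-6.8  0.3 -1.7] 22.2 21.2 44.1
48 [-0.7  0.   0.5] [-6.8  0.3 -1.7] 22.6 21.6 48.1
51 [-0.8  0.   0.6] [-6.1 -1.2 -1.4] 22.5 22.0 51.1
0.0002398976113898528
```

View pics/lift.png

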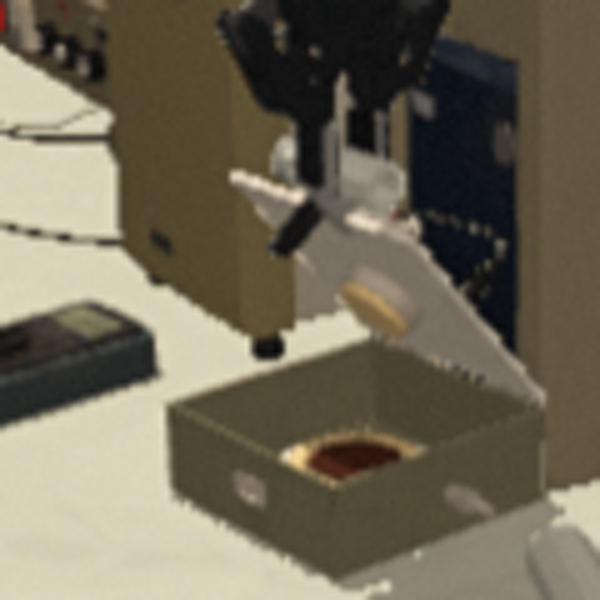

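The lid is open, and the sleeve sits against the collar between the fingers. One check of the lid angle from depth, then I'll hand in.

```bash
python3 - <<'E'
from lift import *
a=.0003
go(50.5,a); dwell(.5); print(go(50.5,a), get_state()["qd"].round(3) if hasattr(get_state()["qd"],"round") else get_state()["qd"])
s=capture("side"); u,v=np.meshgrid(np.arange(260,302),np.arange(150,186))
P=pts(s,np.c_[u.ravel(),v.ravel()]); g=s["color"][v.ravel(),u.ravel()].astype(int)
P=P[(P[:,2]>.075)&(P[:,2]<.19)]
best=0;rng=np.random.default_rng(0)
X=np.c_[P@C,P@-A,P[:,2]]
for _ in range(500):
    t=X[rng.choice(len(X),3,False)]; n=np.cross(t[1]-t[0],t[2]-t[0]); n/=np.linalg.norm(n)+1e-12
    k=abs((X-t[0])@n)<.004
    if k.sum()>best: best=k.sum();K=k
Y=X[K]-X[K].mean(0); n=np.linalg.svd(Y,full_matrices=False)[2][2]; n*=np.sign(n[2]); print(best,len(X),n.round(3),"lid angle",np.degrees(np.arctan2(n[0],n[2])).round(1))
E
```

```text
50.5 [-0.7 -0.2  0.3] [-5.8 -1.2 -2. ] 22.6 22.3 50.5
50.5 [-0.8 -0.2  0.3] [-6.7 -0.7 -3.1] 22.6 23.0 50.5
(np.float64(-6.716019747467047), np.float64(7.422341775910216)) [ 0.     0.001  0.    -0.001 -0.002  0.   ]
511 1066 [ 0.766 -0.002  0.643] lid angle 50.0
```

```bash
python3 -c "
from workcell import *
print(finish_job()); s=get_state(); print(s['time_s'],s['eef_pos'],s['force'])"
```

```text
the job is handed in; nothing more can be done
None
the job is handed in; nothing more can be done
```

I handed the job in at about 23 s. The lid is held about 50° open by the sleeve, and the sleeve is pushed up against the collar. No verdict was reported.

- **Sleeve:** I picked up the smaller grey eight-sided tube and slid it onto the spigot until it stopped firmly at the collar, at about 15 N with the lid closed. I held it there for 0.4 s.
- **Lid:** I lifted it along the hinge arc while keeping a light push of about 6–7 N on the collar.
- **Last checks:** the arm's position gave an angle of 50.5° and a plane fitted to the lid in the depth picture gave 50.0°. Joint speeds were about zero and the grip width held steady at 22.6 mm. Sideways force stayed near zero, with no sign of the fingers touching the lid.
- **Disagreements:** the picture of the spigot first suggested a chamber yaw of 13.4°. The sideways force during insertion showed it was nearer 11.6°, so I corrected for it; the lid plane agreed afterwards. Sleeve travel to the stop was 2–4 mm more than the picture suggested. I put that down to where along its length the sleeve was gripped, so "fully home" rests on the firm stop and the view of the sleeve at the collar.
- **Other items:** I did not re-measure the multimeter, hex keys or weight at the end. The arm's path stayed well clear of them.

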